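# Set up the counting scale

## Task

Get the bench scale ready to count rivets into the dish that stands on its pan: with a fingertip, lightly tap the round power key, then the long tare key, then the square count key that lies next to the tare key. Press each key in by a few millimetres and let it come up again before the next; do not lean hard on the scale. Leave the other square key unpressed, do not touch the pan or the dish, do not shift the scale, and leave the things around it where they stand.

Things in the scene. Friction and masses are not known exactly. Their poses are not given: they have to be found in the camera images.
- scale: Loose bench scale, about 2.8 kg, light grey, 290 deep (x) x 240 wide (y) mm. Origin: centre of its underside, on the table. x points from the front edge (x = -145 mm, towards the robot) to the back, y to the user's left, z up; yaw within 30 deg. Its front 100 mm is a panel rising from 30 to 58 mm high, with four dark grey keys in a row along y at x = -116 mm; the housing behind is 60 mm high.
- power_top (a point): Centre of the top face of the power key: round, 20 mm across, user's left end of the row (scale's y = +84 mm), marked with a broken ring and a bar. Up, it is about 47 mm above the table; all keys stand 9 mm proud of the panel. The point's z points out of the key, tilted 15.6 deg from vertical towards the front; its y is the scale's y.
- tare_top (a point): Centre of the top face of the tare key: oblong, 40 mm along y x 18 mm, user's right end of the row (scale's y = -72 mm), marked with a small ring between two arrowheads. Height and axes as for power_top.
- count_top (a point): Centre of the top face of the count key: square, 18 mm, third from the user's left, next to the tare key (scale's y = -8 mm), marked with three dots. Height and axes as for power_top.
- unit_top (a point): Centre of the top face of the unit key: square, 18 mm, second from the user's left, between power and count (scale's y = +38 mm), marked with two arrowheads. Not to be pressed. Height and axes as for power_top.
- key_power (a joint): Travel of the power key in m: 0 up, 0.006 fully down; pressed beyond 0.002. Like all the keys it slides into the panel at right angles to it against a spring (1.7 N to start, 3.9 N at 0.002, 8.3 N fully down; a straight push down with a vertical tool works) and springs back up when let go.
- key_tare (a joint): Travel of the tare key in m, spring and values as for key_power.
- key_count (a joint): Travel of the count key in m, spring and values as for key_power.
- key_unit (a joint): Travel of the unit key in m, spring as for key_power; it must stay under 0.0015.
- pan: Steel weighing pan of the scale, 176 (scale's x) x 216 (y) x 7 mm, fixed; origin at the centre of its underside, 52 mm behind the scale's centre and 67 mm above the table; its top is 74 mm above the table and its front edge is 80 mm behind the row of keys. Not to be touched.
- dish: Empty shallow white plastic dish, 116 mm across the rim, 26 mm high, 90 g, standing loose on the pan (rim 100 mm above the table); origin at the centre of its underside. Not to be touched.
- tin: Open round aluminium tin of brass rivets, 68 mm across, 70 mm high, loose, beside the scale (left or right, about 0.2 m from its centre); origin at the centre of its underside. Bystander.
- slicker: Turned wooden edge slicker standing on end, 42 mm across, 91 mm high, loose, on the other side of the scale; origin at the centre of its underside. Bystander.
- awl: Awl with a wooden handle lying on the table in front of the scale (towards the robot), 142 mm long, 26 mm high, loose; origin on the table under it, about 80 mm from the handle's butt; its x axis points to the tip. Bystander.

How it is judged:
By the outcome, as a careful person would: the job done as asked, in the order asked, and still so for the second after the job is handed in, with the robot touching nothing.
It also fails if it takes over 43 s, if anything falls off the work surface, if the arm or the gripper's body presses on something with over 40 N, if the wrist force passes 120 N, or if a joint passes its speed limit or range.

## Robot

A 7-joint arm with a two-finger parallel gripper is mounted at the origin on the work surface. World frame = base frame: x ahead of the robot, y to its left, z up, the work surface at z = 0. Lengths are in m, angles in degrees, forces in N, time in s.
With the tool pointing down it reaches from about 0.425 to 1.025 m from the base axis. Payload 9.4 kg.
Tool frame: the origin (TCP) lies on the centre line of the jaws, within the pads' length; the fingertips stand ctrl.tip_reach ahead of it and the grasp point (between the pads) lies 8 mm behind it (ctrl.tip_reach is the distance from the TCP to the fingertips, in m); z points along the fingers, y is the line along which they close (so a half turn about z gives the same grasp; the last joint's range is limited). The gripper opens to 93 mm and grips with 3 to 60 N. Pads are 15 mm wide; open, the fingers measure 128 mm over their backs; the gripper's body (75 mm by 188 mm) begins 65 mm behind the grasp point.
Start: joints at [65.678, 34.337, -0.143, 91.639, 0.103, 54.024, -4.572], TCP at [0.247, -0.682, 0.23] pointing down, gripper open.
Joint ranges: [-147.43, 147.43], [-19.82, 112.94], [-74.19, 73.91], [6.32, 146.72], [-59.91, 239.91], [6.04, 106.73], [-150.56, 150.56]. Speed limits (degrees/s): [127.2, 127.2, 172.46, 172.46, 180, 180, 180].

## Interface

Orientations are given as [roll, pitch, yaw] about the fixed x, y, z axes, in that order (R = Rz(yaw) Ry(pitch) Rx(roll)).
In Python, from station import ctrl gives the robot as it stands.
- The arm moves only by the tool drive_tool, never from a script. Its argument "motion" is a list that holds one entry, the list of rows, each a list of 7 numbers: the opening, from -1 (shut) to 1 (fully open), so that 0 is half open, then the shift along the tool's x, y, z in mm, then the turn, a rotation vector about the tool's x, y, z in degrees. A call has 1 to 12 rows; each row shifts and turns the commanded pose from where the row before left it, along the tool's axes as they then stand; what a row does not reach is not made up. A row lasts 1/12 s, in which the tool goes at most 41.7 mm and 7.16 degrees, less where a joint would pass 70% of its speed; a pose out of reach is approached as far as the arm can. A call with a gripper value outside its range is refused whole. The fingers move at their own pace and stop on an object; the grip force is fixed at half the most. Time passes only in rows, so rows that do not move let the fingers close. It gives the time, the measured TCP pose, the force, the opening and the grip force at its end, in the units of the state.
- ctrl.read_state(): the state, without advancing time (a new reading comes with each control period).
- ctrl.snapshot(name): name is "scene" or "top" or "wrist"; returns a dict with "pixels" (480x640x3 uint8, blue, green, red), "range_z" (480x640 float32, m along the optical axis (not along the pixel's ray), 0 where there is no reading), "fx", "fy", "cx", "cy" (pixels), "R" (3x3) and "t" (3): a world point X has camera coordinates R X + t. Camera axes: x right, y down, z forward; pixel columns grow to the right and rows downward; lengths in m; the calibration is good to about 2 mm. A picture is of the moment at which its call begins.
- ctrl.sign_off(): hands the job in; it is judged then, once.
The state is a dict: "time": time; "joint_positions": joint angles; "dq": joint speeds; "joint_efforts": joint torques, N m; "ee_pos": TCP position; "tool_rot": TCP orientation; "ft_force": force on the tool from outside, world axes, zero at the start; "wrist_torque": the same for the moment, N m; "opening": finger opening in m; "finger_force": force on a finger pad.
Only numpy, scipy, OpenCV 4.12 (cv2) and the standard library are available. Lean on these libraries where they do the work, as an engineer would, in place of code of your own. Each camera call takes 0.05 s, during which the arm holds its last target. There are 200 camera calls.

## Working session

There is one attempt and no reset: what is moved stays moved. The work goes in short steps, Python scripts to look and compute and a tool call to move; the robot and the scene stay as the last step left them, time stands still between calls to the robot, and variables do not carry over. Pictures are saved under pics/ and viewed, at most 10 in all, crops included, and the job is handed in when it is done.

Besides the shell and the picture viewer there is one more tool, called after "Call:" as name(argument=value, ...) on one line, values as JSON. drive_tool: Moves the arm, as the interface text tells. Its arguments: {"type":"object","properties":{"motion":{"type":"array"}},"required":["motion"]}

```bash
mkdir -p pics
python3 - <<'E'
from station import ctrl
import cv2,pickle
s=ctrl.read_state();print(s,ctrl.tip_reach)
d={n:ctrl.snapshot(n) for n in("top","scene")}
pickle.dump(d,open("snap.pkl","wb"))
for n in d: cv2.imwrite(f"pics/{n}0.png",d[n]["pixels"])
E
```

```text
{'time': 0.0, 'joint_positions': array([65.67597915, 34.38654367, -0.14772439, 91.68038831,  0.10642644,
       54.02478227, -4.57367287]), 'dq': array([ 0.13566828, -0.0932604 ,  0.02677016, -0.03929659,  0.081572  ,
       -0.04082463, -0.0328306 ]), 'joint_efforts': array([-2.58181117e-04, -7.65073586e+01,  1.49736542e+00, -2.52353883e+01,
       -5.24253503e-02,  1.67391653e-02,  1.64944272e-04]), 'ee_pos': array([ 0.24695316, -0.68113757,  0.2287373 ]), 'tool_rot': array([-1.79908917e+02,  9.89158235e-03,  1.99349191e+01]), 'ft_force': array([-0.12709914, -0.88464736,  0.59618052]), 'wrist_torque': array([ 0.01074135, -0.00998996, -0.04129126]), 'finger_force': 0.0, 'opening': 0.09332475595838438} 0.011
```

View pics/top0.png

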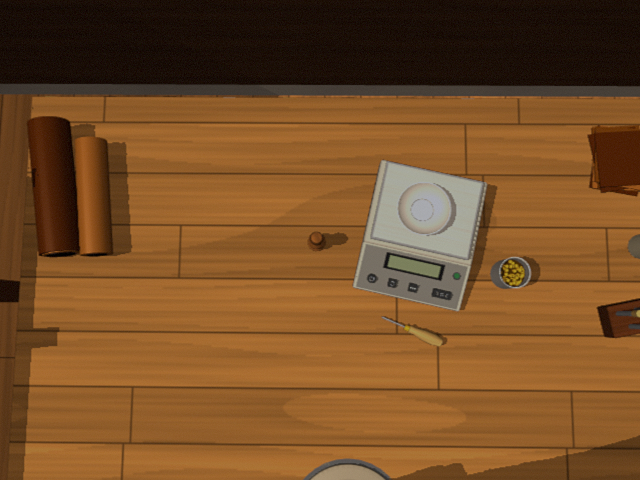

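View pics/scene0.png

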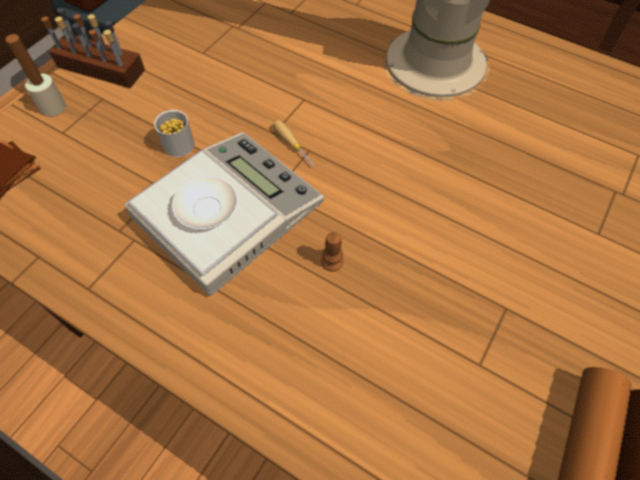

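The top view shows the keys at about power (372,279), unit (392,283), count (413,288) and tare (441,294). The awl lies in front near (415,331), the tin is at (514,272) and the slicker at (317,240).

```bash
cat > h.py <<'E'
import cv2,numpy as np
def cast(d,u,v,z):
    R,t=np.array(d["R"]),np.array(d["t"]).ravel(); c=-R.T@t
    r=R.T@np.array([(u-d["cx"])/d["fx"],(v-d["cy"])/d["fy"],1]); return c+r*(z-c[2])/r[2]
def blobs(d,box,thr,amin,amax):
    x0,y0,x1,y1=box; g=d["pixels"][y0:y1,x0:x1].max(2)
    n,l,s,c=cv2.connectedComponentsWithStats((g<thr).astype(np.uint8),connectivity=4)
    return [(c[i]+[x0,y0],s[i,4],s[i,2:4]) for i in range(1,n) if amin<s[i,4]<amax]
E
python3 - <<'E'
import pickle
from h import *
d=pickle.load(open("snap.pkl","rb"))
for n,box in(("top",(358,268,462,306)),("scene",(230,135,315,200))):
    print(n,-np.array(d[n]["R"]).T@np.array(d[n]["t"]).ravel(),d[n]["fx"])
    for c,a,wh in blobs(d[n],box,95,20,400): print(c.round(1),a,wh,cast(d[n],*c,.0455).round(4))
for n,p,z in(("awl",(384,318),.01),("awlbutt",(443,342),.013),("tin",(514,271),.07),("slick",(317,240),.09)): print(n,cast(d["top"],*p,z).round(3))
E
```

```text
top [0.45229692 0.06527187 1.30287461] 573.9433818999569
[421.6 273.3] 179 [59 13] [ 0.5331 -0.1587  0.0455]
[456.2 275.7] 35 [8 8] [ 0.5284 -0.2342  0.0455]
[371.7 277.8] 78 [11 10] [ 0.5222 -0.0497  0.0455]
[392.1 282.5] 89 [12 10] [ 0.5123 -0.0943  0.0455]
[412.7 287.2] 84 [13 11] [ 0.5025 -0.139   0.0455]
[441.3 293.7] 183 [22 12] [ 0.489  -0.2012  0.0455]
scene [1.01105378 0.29285932 0.85038124] 517.1222478852832
[246.9 146.7] 133 [19 14] [ 0.4906 -0.1991  0.0455]
[255.7 180.7] 187 [53 43] [ 0.5515 -0.134   0.0455]
[268.4 164.1] 69 [12  9] [ 0.5045 -0.1367  0.0455]
[284.3 177.1] 68 [12  9] [ 0.5146 -0.092   0.0455]
[300.4 190.6] 57 [11  8] [ 0.5252 -0.0476  0.0455]
awl [ 0.435 -0.08   0.01 ]
awlbutt [ 0.383 -0.21   0.013]
tin [ 0.538 -0.352  0.07 ]
slick [0.599 0.07  0.09 ]
```

Call:
drive_tool(motion=[[[-1, 0, 0, 0, 0, 0, 6.4], [-1, 0, 0, 0, 0, 0, 6.4], [-1, 0, 0, 0, 0, 0, 6.4], [-1, 0, 0, 0, 0, 0, 6.4], [-1, 0, 0, 0, 0, 0, 6.5], [-1, 0, -10, 0, 0, 0, 0], [-1, 5, -20, 0, 0, 0, 0], [-1, 5, -25, 0, 0, 0, 0], [-1, 5, -25, 0, 0, 0, 0], [-1, 5, -25, 0, 0, 0, 0], [-1, 5, -25, 0, 0, 0, 0], [-1, 5, -25, 0, 0, 0, 0]]])

```text
time: 1.1
ee_pos: [0.3094, -0.5343, 0.2294]
tool_rot: [-180.0, 0.0, -11.9]
ft_force: [0.0, 0.4, 0.6]
opening: 0.0175
finger_force: 0.0
```

Call:
drive_tool(motion=[[[-1, 5, -25, 0, 0, 0, 0], [-1, 5, -25, 0, 0, 0, 0], [-1, 5, -25, 0, 0, 0, 0], [-1, 5, -25, 0, 0, 0, 0], [-1, 5, -25, 0, 0, 0, 0], [-1, 5, -25, 0, 0, 0, 0], [-1, 5, -25, 0, 0, 0, 0], [-1, 5, -25, 0, 0, 0, 0], [-1, 5, -25, 0, 0, 0, 0], [-1, 5, -25, 0, 0, 0, 0], [-1, 0, -10, 0, 0, 0, 0], [-1, 0, 0, 0, 0, 0, 0]]])

```text
time: 2.1
ee_pos: [0.4132, -0.2901, 0.2295]
tool_rot: [-180.0, 0.0, -11.8]
ft_force: [-0.3, 0.8, -0.0]
opening: 0.0002
finger_force: 0.0
```

Call:
drive_tool(motion=[[[-1, 5, -15, 0, 0, 0, 0], [-1, 5, -25, 0, 0, 0, 0], [-1, 5, -25, 0, 0, 0, 0], [-1, 5, -25, 0, 0, 0, 0], [-1, 5, -25, 0, 0, 0, 0], [-1, 5, -25, 0, 0, 0, 0], [-1, 6, -25, 0, 0, 0, 0], [-1, 6, -25, 0, 0, 0, 0], [-1, 6, -25, 0, 0, 0, 0.4], [-1, 5, -25, 0, 0, 0, 0], [-1, 5, -18, 0, 0, 0, 0], [-1, 0, 0, 0, 0, 0, 0]]])

```text
time: 3.1
ee_pos: [0.5258, -0.0506, 0.2295]
tool_rot: [-179.9, -0.0, -12.3]
ft_force: [-0.7, 0.5, 0.3]
opening: 0.0005
finger_force: 0.0
```

Run:
```python
from station import ctrl
from h import *
import pickle
w=ctrl.snapshot("wrist");s=ctrl.snapshot("scene");pickle.dump((w,s),open("s2.pkl","wb"))
cv2.imwrite("pics/w1.png",w["pixels"]);cv2.imwrite("pics/s1.png",cv2.resize(s["pixels"][60:260,130:390],None,fx=3,fy=3))
st=ctrl.read_state();print(st["ee_pos"],st["tool_rot"],st["ft_force"])
```

```text
[ 0.52396125 -0.05404197  0.22940968] [ 1.79952681e+02  1.78183179e-02 -1.25004949e+01] [-1.23745807  0.39146542  0.1245157 ]
```

View pics/w1.png

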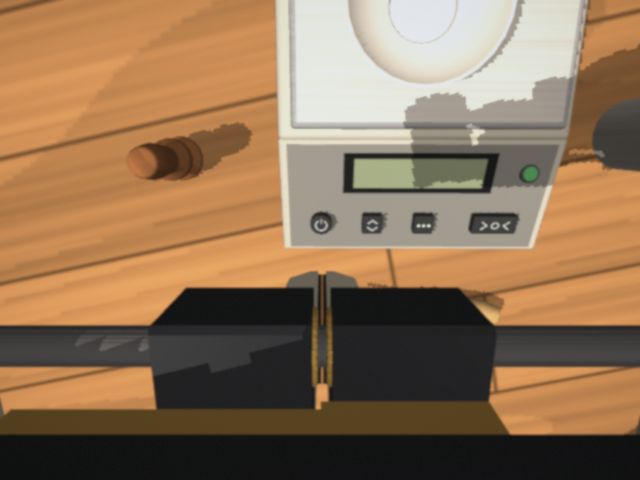

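The wrist view shows power at (320,223), unit (371,223), count (423,225) and tare (494,225). The closed fingertips are at about (322,275).

Run:
```python
from station import ctrl
from h import *
import pickle
w,s=pickle.load(open("s2.pkl","rb"))
P=[]
for c,a,wh in blobs(w,(292,205,535,240),75,60,2000):
    p=cast(w,*c,.0455);P.append(p);print(c.round(1),a,wh,p.round(4))
for _ in range(3):
    ctrl.snapshot("wrist");st=ctrl.read_state();print(st["ee_pos"].round(4),st["tool_rot"].round(2),st["ft_force"].round(2))
R,t=np.array(w["R"]),np.array(w["t"]).ravel()
c=R@(st["ee_pos"]-[0,0,ctrl.tip_reach])+t;print("tip px",c[0]/c[2]*w["fx"]+w["cx"],c[1]/c[2]*w["fy"]+w["cy"])
g=w["range_z"]
for u,v in((320,223),(371,223),(423,225),(494,225)):
    z=np.median(g[v-4:v+5,u-4:u+5]);print("depth pt",(R.T@(np.array([(u-w["cx"])/w["fx"],(v-w["cy"])/w["fy"],1])*z-t)).round(4))
```

```text
[322.5 218. ] 144 [20 18] [ 0.5253 -0.052   0.0455]
[371.6 220.1] 223 [21 19] [ 0.5141 -0.0947  0.0455]
[421.8 221.6] 305 [22 20] [ 0.5031 -0.1386  0.0455]
[491.8 221.9] 632 [49 20] [ 0.4895 -0.1999  0.0455]
[ 0.5236 -0.0547  0.2294] [ 1.7995e+02  3.0000e-02 -1.2600e+01] [ 0.05 -0.41 -0.51]
[ 0.5235 -0.0549  0.2295] [ 1.7995e+02  2.0000e-02 -1.2650e+01] [ 0.69 -0.04  0.26]
[ 0.5235 -0.0549  0.2296] [ 1.7996e+02  2.0000e-02 -1.2680e+01] [0.44 0.35 0.04]
tip px 330.02176256568146 291.137126856891
depth pt [ 0.5217 -0.049   0.0473]
depth pt [ 0.5119 -0.0936  0.047 ]
depth pt [ 0.5001 -0.1389  0.0466]
depth pt [ 0.4866 -0.2011  0.0466]
```

Call:
drive_tool(motion=[[[-1, -1, -2.5, 10, 0, 0, 0], [-1, -1, -3, 20, 0, 0, 0], [-1, -1, 0, 20, 0, 0, 0], [-1, 0, 0, 20, 0, 0, 0], [-1, 0, 0, 20, 0, 0, 0], [-1, 0, 0, 20, 0, 0, 0], [-1, 0, 0, 20, 0, 0, 0], [-1, 0, 0, 15, 0, 0, 0], [-1, 0, 0, 10, 0, 0, 0], [-1, 0, 0, 0, 0, 0, 0], [-1, 0, 0, 0, 0, 0, 0], [-1, 0, 0, 0, 0, 0, 0]]])

```text
time: 4.35
ee_pos: [0.5227, -0.0472, 0.0751]
tool_rot: [-180.0, -0.0, -12.6]
ft_force: [-1.0, 0.2, -0.1]
opening: 0.0007
finger_force: 0.0
```

Run:
```python
from station import ctrl
from h import *
s=ctrl.snapshot("scene")
cv2.imwrite("pics/s2.png",cv2.resize(s["pixels"][110:230,220:360],None,fx=5,fy=5))
st=ctrl.read_state();print(st["ee_pos"],st["tool_rot"],st["ft_force"])
```

```text
[ 0.52285582 -0.04712447  0.07538249] [-1.79987753e+02 -7.14278667e-02 -1.25865888e+01] [-0.80663103 -0.31229175 -0.39832039]
```

View pics/s2.png

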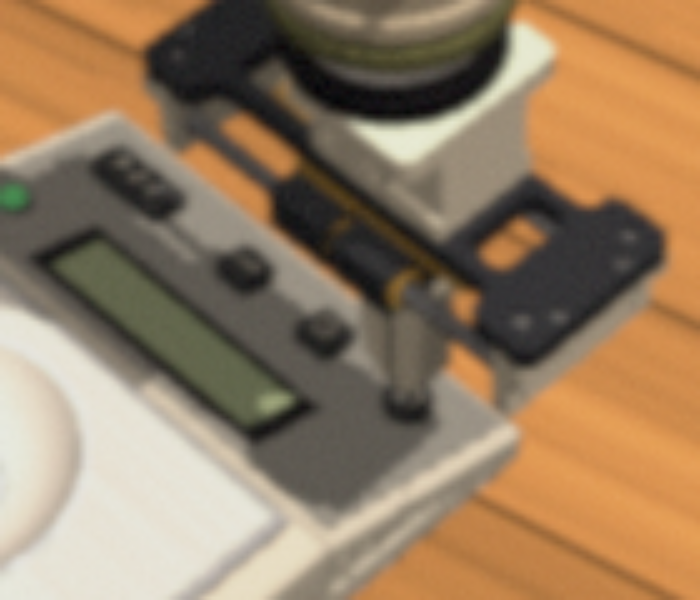

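The closed fingertips stand right over the power key at (405,400) in the crop, clear of the unit key. I'll descend now.

Call:
drive_tool(motion=[[[-1, 0, 1, 5, 0, 0, 0], [-1, 0, 0, 5, 0, 0, 0], [-1, 0, 0, 3, 0, 0, 0], [-1, 0, 0, 0, 0, 0, 0], [-1, 0, 0, 2, 0, 0, 0], [-1, 0, 0, 0, 0, 0, 0], [-1, 0, 0, 0, 0, 0, 0]]])

```text
time: 4.98
ee_pos: [0.5223, -0.0479, 0.0597]
tool_rot: [180.0, -0.0, -12.6]
ft_force: [-0.5, -0.5, 2.3]
opening: -0.0002
finger_force: 1.2
```

Call:
drive_tool(motion=[[[-1, 0, 0, 2, 0, 0, 0], [-1, 0, 0, 0, 0, 0, 0], [-1, 0, 0, 0, 0, 0, 0]]])

```text
time: 5.23
ee_pos: [0.5227, -0.048, 0.0578]
tool_rot: [-180.0, -0.1, -12.6]
ft_force: [0.8, -0.1, 5.3]
opening: 0.0001
finger_force: 2.3
```

Call:
drive_tool(motion=[[[-1, 0, 0, 1.5, 0, 0, 0], [-1, 0, 0, 0, 0, 0, 0], [-1, 0, 0, 0, 0, 0, 0]]])

```text
time: 5.48
ee_pos: [0.523, -0.0481, 0.0564]
tool_rot: [-180.0, -0.1, -12.6]
ft_force: [1.4, -0.8, 6.1]
opening: 0.0006
finger_force: 3.0
```

Call:
drive_tool(motion=[[[-1, 0, 0, -5, 0, 0, 0], [-1, 0, 0, -15, 0, 0, 0], [-1, 0, 5, -10, 0, 0, 0], [-1, 0, 20, 0, 0, 0, 0], [-1, 0, 25, 0, 0, 0, 0], [-1, -1, 25, 0, 0, 0, 0], [-1, 0, 25, 0, 0, 0, 0], [-1, 0, 25, 0, 0, 0, 0], [-1, 0, 20, 0, 0, 0, 0], [-1, 0, 11, 0, 0, 0, 0], [-1, 0, 0, 0, 0, 0, 0], [-1, 0, 0, 0, 0, 0, 0]]])

```text
time: 6.48
ee_pos: [0.4872, -0.1998, 0.0862]
tool_rot: [-180.0, 0.0, -12.6]
ft_force: [0.7, 0.6, 0.1]
opening: 0.0004
finger_force: 0.0
```

Call:
drive_tool(motion=[[[-1, 0, 0, 0, 0, 0, 0], [-1, 0, 0, 0, 0, 0, 0], [-1, 0, 0, 0, 0, 0, 0], [-1, 0, 0, 0, 0, 0, 0]]])

```text
time: 6.82
ee_pos: [0.4876, -0.1989, 0.0861]
tool_rot: [-180.0, 0.0, -12.5]
ft_force: [-0.0, 0.6, 0.9]
opening: 0.0004
finger_force: 0.0
```

Run:
```python
from station import ctrl
from h import *
s=ctrl.snapshot("scene")
cv2.imwrite("pics/s3.png",cv2.resize(s["pixels"][110:230,220:360],None,fx=5,fy=5))
for c,a,wh in blobs(s,(260,155,315,200),95,20,400): print(c.round(1),a,wh,cast(s,*c,.0455).round(4))
```

```text
[268.1 164.4] 58 [12  8] [ 0.5054 -0.1368  0.0455]
[284.2 177.1] 63 [12  9] [ 0.5147 -0.0922  0.0455]
[272.7 192.9] 75 [23 12] [ 0.558  -0.0896  0.0455]
[300.4 190.7] 54 [10  8] [ 0.5254 -0.0475  0.0455]
```

View pics/s3.png

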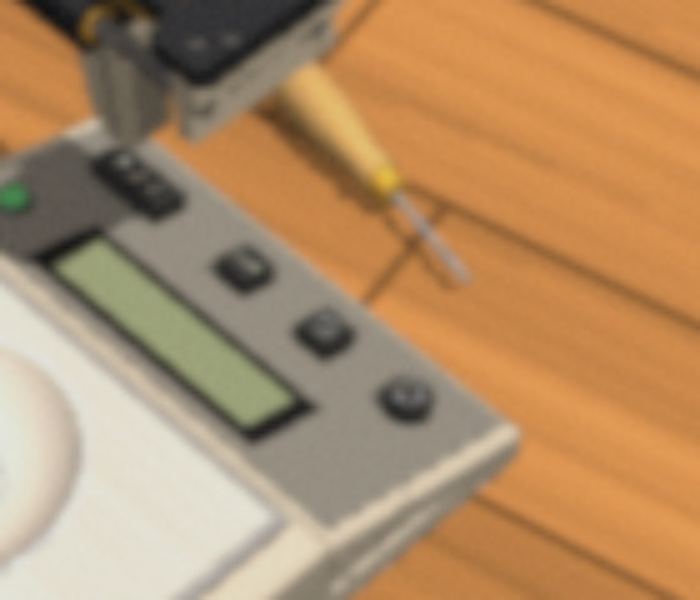

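The scale has not shifted: the keys are at the same pixels as before, and power is up again at (405,400). The fingertip hovers above tare.

Call:
drive_tool(motion=[[[-1, 0, 1, 5, 0, 0, 0], [-1, 0, 0, 10, 0, 0, 0], [-1, 0, 0, 7, 0, 0, 0], [-1, 0, 0, 3, 0, 0, 0], [-1, 0, 0, 0, 0, 0, 0], [-1, 0, 0, 2, 0, 0, 0], [-1, 0, 0, 0, 0, 0, 0], [-1, 0, 0, 0, 0, 0, 0]]])

```text
time: 7.53
ee_pos: [0.4868, -0.2008, 0.0592]
tool_rot: [-180.0, 0.0, -12.6]
ft_force: [-1.3, 0.1, 1.8]
opening: 0.0007
finger_force: 1.3
```

Call:
drive_tool(motion=[[[-1, 0, 0, 1.5, 0, 0, 0], [-1, 0, 0, 1, 0, 0, 0], [-1, 0, 0, 0, 0, 0, 0], [-1, 0, 0, 0, 0, 0, 0]]])

```text
time: 7.87
ee_pos: [0.4873, -0.2009, 0.0568]
tool_rot: [180.0, -0.0, -12.6]
ft_force: [-0.8, 0.7, 4.7]
opening: 0.0001
finger_force: 2.6
```

Call:
drive_tool(motion=[[[-1, 0, 0, 1, 0, 0, 0], [-1, 0, 0, 0, 0, 0, 0], [-1, 0, 0, 0, 0, 0, 0]]])

```text
time: 8.12
ee_pos: [0.4876, -0.201, 0.0559]
tool_rot: [180.0, -0.1, -12.6]
ft_force: [0.3, 1.2, 5.8]
opening: 0.0004
finger_force: 3.1
```

Call:
drive_tool(motion=[[[-1, 0, 0, -5, 0, 0, 0], [-1, 0, 0, -15, 0, 0, 0], [-1, 0, -4, -8, 0, 0, 0], [-1, 0, -15, 0, 0, 0, 0], [-1, 1, -20, 0, 0, 0, 0], [-1, 0, -15, 0, 0, 0, 0], [-1, 0, -10, 0, 0, 0, 0], [-1, 0, 0, 0, 0, 0, 0], [-1, 0, 0, 0, 0, 0, 0], [-1, 0, 0, 0, 0, 0, 0], [-1, 0, 0, 0, 0, 0, 0]]])

```text
time: 9.03
ee_pos: [0.5017, -0.1398, 0.0836]
tool_rot: [180.0, 0.0, -12.7]
ft_force: [0.0, -0.7, 0.7]
opening: 0.0002
finger_force: 0.0
```

Call:
drive_tool(motion=[[[-1, 0, 0, 5, 0, 0, 0], [-1, 0, 0, 10, 0, 0, 0], [-1, 0, 0, 6, 0, 0, 0], [-1, 0, 0, 2, 0, 0, 0], [-1, 0, 0, 0, 0, 0, 0], [-1, 0, 0, 1.5, 0, 0, 0], [-1, 0, 0, 0, 0, 0, 0], [-1, 0, 0, 0, 0, 0, 0]]])

```text
time: 9.7
ee_pos: [0.5018, -0.1389, 0.0592]
tool_rot: [180.0, 0.0, -12.6]
ft_force: [-1.1, -1.7, 2.8]
opening: 0.0004
finger_force: 1.4
```

Call:
drive_tool(motion=[[[-1, 0, 0, 2, 0, 0, 0], [-1, 0, 0, 1.5, 0, 0, 0], [-1, 0, 0, 0, 0, 0, 0], [-1, 0, 0, 0, 0, 0, 0]]])

```text
time: 10.03
ee_pos: [0.5026, -0.1391, 0.0559]
tool_rot: [180.0, -0.1, -12.6]
ft_force: [-0.5, -2.2, 7.4]
opening: 0.0005
finger_force: 3.3
```

Pressed; now I'll lift well clear.

Call:
drive_tool(motion=[[[-1, 0, 0, -5, 0, 0, 0], [-1, 0, 0, -15, 0, 0, 0], [-1, 0, 0, -25, 0, 0, 0], [-1, 0, 0, -30, 0, 0, 0], [-1, 0, 0, -30, 0, 0, 0], [-1, 0, 0, -30, 0, 0, 0], [-1, 0, 0, -15, 0, 0, 0], [-1, 0, 0, -5, 0, 0, 0], [-1, 0, 0, 0, 0, 0, 0], [-1, 0, 0, 0, 0, 0, 0], [-1, 0, 0, 0, 0, 0, 0]]])

```text
time: 10.95
ee_pos: [0.5013, -0.1383, 0.2093]
tool_rot: [180.0, 0.1, -12.6]
ft_force: [0.3, -0.8, -0.9]
opening: 0.0006
finger_force: 0.0
```

Run:
```python
from station import ctrl
from h import *
s=ctrl.snapshot("scene")
cv2.imwrite("pics/s4.png",s["pixels"])
for c,a,wh in blobs(s,(230,135,315,200),95,20,400): print(c.round(1),a,wh,cast(s,*c,.0455).round(4))
st=ctrl.read_state();print(st["ee_pos"],st["ft_force"])
```

```text
[246.9 146.8] 133 [19 14] [ 0.4908 -0.1991  0.0455]
[255.1 180.4] 173 [53 43] [ 0.5515 -0.1354  0.0455]
[268.3 164.1] 66 [12  9] [ 0.5045 -0.1369  0.0455]
[284.2 177.1] 65 [12  9] [ 0.5147 -0.0921  0.0455]
[300.5 190.7] 55 [10  8] [ 0.5254 -0.0473  0.0455]
[ 0.50124589 -0.1383912   0.20918362] [ 0.50953178 -1.01455902 -0.29792052]
```

View pics/s4.png

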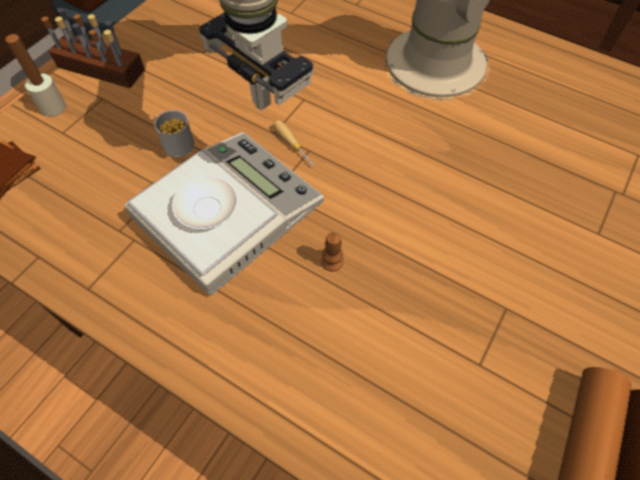

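Everything is where it stood before. The four keys are up at their original pixels (247,147), (268,164), (284,177) and (300,191), and the gripper is clear.

```bash
python3 -c "
from station import ctrl
print(ctrl.sign_off())"
```

```text
the job is handed in; nothing more can be done
None
```

I tapped power, tare and count in that order, each about 3–4 mm deep with about 6–7 N at most, and handed the job in at about 11 s. The final camera check showed all keys up and the scale, dish and surrounding things unmoved, and the unit key was never pressed.

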